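# Find the thread hand of a pump's filler cap and hold the cap lifted off

### The job

The filler cap of the bench spray pump is a quarter-turn screw cap, and nobody remembers whether its thread is right-handed or left-handed. Try it gently one way and, if it stops after a few degrees, the other way; turn it about a quarter turn the way that it loosens, lift it straight off the neck and finish still holding it in the gripper, level and still, about a hand's breadth above the neck. Do not shift the tape roll, the tape measure or the jar that stand around the pump.

Things in the scene. Friction and masses are not known exactly. Their poses are not given: they have to be found in the camera images.
- pump: fixed bench spray pump: grey box-shaped motor housing and bare-metal round reservoir on a dark base plate 250 x 125 mm. Origin on the table (z = 0) on the vertical axis of the filler neck; x points from neck to housing, z up. Reservoir 92 mm wide, its shoulder 72 mm high, the neck (33 mm wide) 106 mm. Housing x = 76 to 174, y = -56 to 56, 102 mm high
- neck_rim (a point): centre of the filler neck's top rim, 106 mm above the table; the seated cap is coaxial with it. Under the cap the neck has two thread tabs, on the pump's +x and -x side, 49 mm across; as found the cap's lugs sit under them and it can rise only 3 mm. It does not rise while it turns
- cap: filler cap: round, black, ribbed, 58 mm wide for a grip from above in any yaw, 30 mm high plus a 3 mm rib across the top, 80 g, hollow below, two inner lugs on its +x and -x side. Origin: centre of its lower edge, 80 mm above the table when seated; z up. As found its x axis is within 0.1 rad of the pump's
- cap_grip (a point): point on the cap's axis to grip at, 20 mm above its lower edge. Turned the wrong way the cap stops hard within 0.35 rad and the fingers slip round it; turned the right way (clockwise or counter-clockwise, it differs) it runs freely, and at 1.0 to 2.1 rad from the pump's x axis (best 1.4) it is clear of the tabs and lifts off
- tape_roll: bystander: roll of masking tape lying flat, 96 mm in diameter, 25 mm high, origin at the centre of its underside
- tape_measure: bystander: tape measure, 75 x 80 x 37 mm, origin at the centre of its underside
- jar: bystander: round jar with a screw lid, 69 mm in diameter, 110 mm high, origin at the centre of its underside
Not all that is in view belongs to the job. Of the things like the cap, leave any that is pink or red; of the rest the larger one is meant.

How it is judged:
On the way, in this order (a step that is already met when the one before it is completed fails the run):
1. the cap has been turned the way that loosens, out from under the tabs (angle between the x axis of cap and the x axis of pump, either way round above 0.8 rad), for 0.1 s.
2. the cap is lifted clear of the neck in the gripper (z of cap in the frame of pump above 0.116 m and contact force between the fingers and cap above 0.5 N), for 0.1 s.
At the end, for the whole second after the job is handed in: The gripper still holds the cap (finger contact over 0.5 N, no contact with the pump), its lower edge 40 to 180 mm above the neck's rim, within 60 mm of the neck's axis, tilted less than 0.35 rad, slower than 30 mm/s; the three bystanders are within 30 mm of where they stood (z of cap in the frame of pump between 0.146 and 0.286 m and horizontal distance between cap and neck_rim below 0.06 m and angle between cap's own z axis and vertical below 0.35 rad and linear speed of cap below 0.03 m/s and contact force between the fingers and cap above 0.5 N and contact force between cap and pump below 0.1 N and distance of each of tape_roll, tape_measure, jar from where it was at the start of the episode below 0.03 m); the arm keeps its last pose, push and grip.
It fails at once if a bystander is shifted more than 30 mm (distance of any of tape_roll, tape_measure, jar from where it was at the start of the episode above 0.03 m).
It also fails if it takes over 38 s, if anything falls off the work surface, if the arm or the gripper's body presses on something with over 40 N, if the wrist force passes 120 N, or if a joint passes its speed limit or range.

### The arm

A 7-joint arm with a two-finger parallel gripper is mounted at the origin on a cart in front of the work surface, level with it; the furniture and walls round the work are solid. World frame = base frame: x ahead of the robot, y to its left, z up, the work surface at z = 0. Lengths are in m, angles in rad, forces in N, time in s.
With the tool pointing down it reaches from about 0.425 to 0.925 m from the base axis. Payload 6.8 kg.
Tool frame: the origin (TCP) lies on the centre line of the jaws, within the pads' length; the fingertips stand 14 mm ahead of it and the grasp point (between the pads) lies 5 mm behind it; z points along the fingers, y is the line along which they close (so a half turn about z gives the same grasp; the last joint's range is limited). The gripper opens to 85 mm and grips with 20 to 120 N. Pads are 22 mm wide; open, the fingers measure 114 mm over their backs; the gripper's body (76 mm by 85 mm) begins 54 mm behind the grasp point. The pads swing forward as they close: fully open they stand 13 mm farther back than shut.
Start: joints at [1.112, 0.477, 0.022, 1.555, -0.011, 1.109, -0.083], TCP at [0.232, -0.634, 0.245] pointing down, gripper open.
Joint ranges: [-2.96, 2.96], [-0.34, 2.1], [-1.41, 1.46], [0.24, 2.44], [-1.37, 4.51], [0.17, 1.92], [-2.96, 2.96]. Speed limits (rad/s): [2.39, 2.39, 3.14, 3.14, 3.14, 3.14, 3.14].

### API

Orientations are given as a unit quaternion [w, x, y, z].
In Python, from station import bot gives the robot as it stands. The module is installed in compiled form; this text tells all that it offers.
- The arm moves only by the tool drive_tool, never from a script. Its argument "commands" is a list of rows, each an object with "hand": the opening, from 0 (shut) to 1 (fully open); "translation": the shift along the world's x, y, z in mm, a list of three; "angular": the turn, a rotation vector about the world's x, y, z in rad, a list of three. In form: [{"hand": hand, "translation": [tx, ty, tz], "angular": [ax, ay, az]}, ...]. A call has 1 to 12 rows; each row is the pose to reach, as a shift and turn from the pose commanded when the call began; what a row does not reach only later rows make up. A row lasts 1/8 s, in which the tool goes at most 62.5 mm and 10.7 degrees, less where a joint would pass 70% of its speed; a pose out of reach is approached as far as the arm can. A call with a gripper value outside its range is refused whole. The fingers move at their own pace and stop on an object; "force" is the grip in N (left out, the last holds). Time passes only in rows, so rows that repeat a pose let the fingers close. It gives the time, the measured TCP pose, the force, the opening and the grip force at its end, in the units of the state.
- bot.get_obs(): the state, without advancing time (a new reading comes with each control period).
- bot.read_camera(name): name is "side" or "top" or "wrist"; returns the picture (384x512x3 uint8, red, green, blue); there is no depth.
- bot.camera_model(name): a dict with "fx", "fy", "cx", "cy" (pixels), "view" (4x4, takes a point from world to camera coordinates). Camera axes: x right, y up, looking along -z (the intrinsics and any distortion apply to the point x, -y, -z); pixel columns grow to the right and rows downward; lengths in m; the calibration is good to about 2 mm. A picture is of the moment at which its call begins: read the wrist's pose just before it. camera_model takes no time and is no camera call; for the wrist camera it gives the pose at the moment of the call.
- bot.hand_in(): hands the job in; it is judged then, once.
Trained networks look in the newest picture that a camera, given by its name, has taken for a name from the list of things; names that differ only in an ending like _2 or _b are one class to them, and where a whole thing is asked for, a point or a joint stands for the part that bears it (a point fixed in the world has none). Each returns a list of dicts, best first, with "score" (0 to 1); they miss things now and then, are a little off and sometimes report something else, mostly with a low value. They report only what shows in the picture. A call takes as long as a camera call. They do not tell look-alikes from the thing itself.
- bot.find_in(camera, query): "position" ([column, row] in pixels, amid what is visible of it).
- bot.outline_of(camera, query): "pixels" (384x512 bool, what is visible of it) and "position" ([column, row] in pixels, amid what is visible of it).
The state is a dict: "t": time; "q": joint angles; "joint_vel": joint speeds; "joint_torque": joint torques, N m; "eef_pos": TCP position; "tool_rot": TCP orientation; "contact_force": force on the tool from outside, world axes, zero at the start; "torque": the same for the moment, N m; "gripper_width": opening from 0.0 (shut) to 1.0 (fully open); "grasp_force": force on a finger pad.
Only numpy, scipy, OpenCV 4.12 (cv2) and the standard library are available. Lean on these libraries where they do the work, as an engineer would, in place of code of your own. Each camera call takes 0.05 s, during which the arm holds its last target. There are 200 camera calls.

## Working session

There is one attempt and no reset: what is moved stays moved. The work goes in short steps, Python scripts to look and compute and a tool call to move; the robot and the scene stay as the last step left them, time stands still between calls to the robot, and variables do not carry over. Pictures are saved under pics/ and viewed, at most 10 in all, crops included, and the job is handed in when it is done.

Besides the shell and the picture viewer there is one more tool, called after "Emit:" by a JSON object that holds its "op" and its "data". drive_tool: Moves the arm, as the interface text tells. Its arguments: {"type":"object","properties":{"commands":{"type":"array","items":{"type":"object","properties":{"hand":{"type":"number"},"translation":{"type":"array","items":{"type":"number"}},"angular":{"type":"array","items":{"type":"number"}}}}},"force":{"type":"number"}},"required":["commands"]}

```bash
mkdir -p pics; cat > h.py <<'E'
import numpy as np, cv2
from station import bot
def snap(c,fn=None):
    im=bot.read_camera(c)
    if fn: cv2.imwrite('pics/'+fn,im[:,:,::-1])
    return im
def ray(c,px,m=None):
    m=m or bot.camera_model(c); V=np.array(m['view']); R=V[:3,:3];t=V[:3,3]
    d=np.array([(px[0]-m['cx'])/m['fx'],-(px[1]-m['cy'])/m['fy'],-1.])
    return -R.T@t, R.T@d/np.linalg.norm(d)
def tri(rs):
    A=0;b=0
    for o,d in rs:
        P=np.eye(3)-np.outer(d,d);A=A+P;b=b+P@o
    x=np.linalg.solve(A,b); return x,[np.linalg.norm((np.eye(3)-np.outer(d,d))@(x-o)) for o,d in rs]
def proj(c,p,m=None):
    m=m or bot.camera_model(c);V=np.array(m['view']);q=V[:3,:3]@p+V[:3,3]
    return [m['cx']+m['fx']*q[0]/-q[2], m['cy']+m['fy']*-q[1]/-q[2]]
E
python3 - <<'E'
from h import *
for c in('top','side'):
    im=snap(c,c+'1.png')
    m=bot.camera_model(c);print(c,{k:v for k,v in m.items()})
    for q in('cap','pump','tape_roll','tape_measure','jar'):
        for r in bot.find_in(c,q)[:4]: print(c,q,np.round(r['position'],1),round(r['score'],2),'z=.11:',end=' '); o,d=ray(c,r['position'],m);print(np.round(o+d*(.11-o[2])/d[2],3))
o=bot.get_obs();print(o['t'],o['eef_pos'],o['tool_rot'],o['gripper_width'])
E
```

```text
top {'fx': 481.8417795076423, 'fy': 481.8417795076423, 'cx': 255.48407370912582, 'cy': 190.70666068995274, 'view': array([[-1.35012628e-02, -9.99908202e-01, -1.14180045e-03,
         8.40810395e-02],
       [ 9.98069135e-01, -1.35456506e-02,  6.06177968e-02,
        -5.46559013e-01],
       [-6.06276986e-02, -3.21178980e-04,  9.98160397e-01,
        -1.18895824e+00],
       [ 0.00000000e+00,  0.00000000e+00,  0.00000000e+00,
         1.00000000e+00]])}
top cap [293.4 269.7] 0.69 z=.11: [ 0.36  -0.008  0.11 ]
top cap [307.1 216.5] 0.62 z=.11: [ 0.481 -0.041  0.11 ]
top cap [259.  274.1] 0.61 z=.11: [0.351 0.071 0.11 ]
top pump [299.1 180.7] 0.7 z=.11: [ 0.564 -0.024  0.11 ]
top tape_roll [396.5 202.4] 0.94 z=.11: [ 0.511 -0.248  0.11 ]
top tape_measure [226.  205.5] 0.83 z=.11: [0.509 0.145 0.11 ]
top jar [372.9 160.6] 0.88 z=.11: [ 0.608 -0.196  0.11 ]
side {'fx': 437.08601317358415, 'fy': 437.08601317358415, 'cx': 248.3728557231404, 'cy': 195.53647554337272, 'view': array([[-0.99929489, -0.03645765,  0.00897614,  0.55794732],
       [ 0.02808405, -0.56710739,  0.82316493, -0.05202042],
       [-0.02492023,  0.82283659,  0.56773139, -1.2899572 ],
       [ 0.        ,  0.        ,  0.        ,  1.        ]])}
side cap [318.1 199.4] 0.66 z=.11: [0.372 0.104 0.11 ]
side cap [273.  175.6] 0.56 z=.11: [ 0.489 -0.008  0.11 ]
side cap [322.4 221.5] 0.56 z=.11: [0.37  0.199 0.11 ]
side pump [244.4 193.7] 0.89 z=.11: [0.567 0.087 0.11 ]
side tape_roll [265.8 158.2] 0.78 z=.11: [ 0.51  -0.107  0.11 ]
side tape_measure [261.1 241. ] 0.88 z=.11: [0.52  0.279 0.11 ]
side jar [233.4 151.9] 0.82 z=.11: [ 0.611 -0.141  0.11 ]
0.6 [ 0.23195392 -0.63391175  0.24532898] [2.99169836e-05 9.84659732e-01 1.74485560e-01 8.15380961e-06] 1.000021034070451
```

```bash
python3 - <<'E'
from h import *
a=cv2.imread('pics/top1.png')[110:310,170:440];b=cv2.imread('pics/side1.png')[100:300,150:420]
cv2.imwrite('pics/both.png',cv2.resize(np.hstack([a,b]),None,fx=1.48,fy=1.48*1.5 if 0 else 1.48,interpolation=cv2.INTER_CUBIC))
mt,ms=bot.camera_model('top'),bot.camera_model('side')
for n,t,s in(('A',(307.1,216.5),(273,175.6)),('B',(293.4,269.7),(318.1,199.4)),('C',(259,274.1),(322.4,221.5)),('jar',(372.9,160.6),(233.4,151.9)),('roll',(396.5,202.4),(265.8,158.2)),('tm',(226,205.5),(261.1,241))):
    print(n,tri([ray('top',t,mt),ray('side',s,ms)]))
E
```

```text
A (array([ 0.48457117, -0.04378385,  0.08763929]), [np.float64(0.0035134078148763115), np.float64(0.003513407814876384)])
B (array([ 0.35198367, -0.01379339,  0.02778257]), [np.float64(0.00048098999415752553), np.float64(0.00048098999415758966)])
C (array([0.34333427, 0.07042133, 0.01091334]), [np.float64(0.0032794671680316887), np.float64(0.003279467168031795)])
jar (array([ 0.61400287, -0.2049877 ,  0.07441774]), [np.float64(0.0015736122417033987), np.float64(0.001573612241703305)])
roll (array([ 0.51075314, -0.27569319,  0.01403087]), [np.float64(0.002944205705142122), np.float64(0.002944205705142148)])
tm (array([0.51531388, 0.1516695 , 0.00103755]), [np.float64(0.003199319314012632), np.float64(0.003199319314012646)])
```

View pics/both.png

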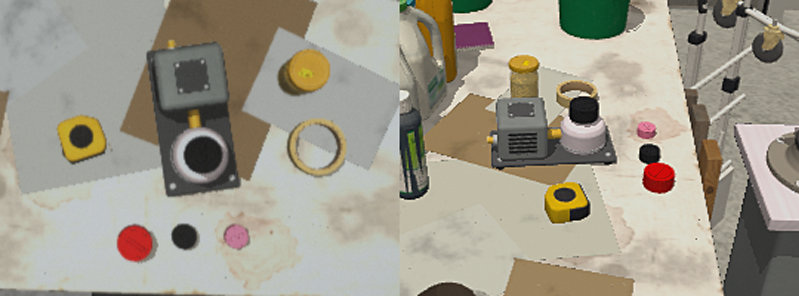

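The seated black cap is at top pixel (308,216) and side pixel (274,174). Triangulation puts it at about (0.485, -0.044, 0.09), and pump yaw is about +0.17. The black cap on the table is smaller, and the others are red and pink. Next I'll move above the seated cap.

Emit:
{"op": "drive_tool", "data": {"commands": [{"hand":1,"translation":[20,45,55],"angular":[0,0,0.1]},{"hand":1,"translation":[43,100,65],"angular":[0,0,0.2]},{"hand":1,"translation":[66,155,65],"angular":[0,0,0.3]},{"hand":1,"translation":[90,210,65],"angular":[0,0,0.4]},{"hand":1,"translation":[113,265,65],"angular":[0,0,0.5]},{"hand":1,"translation":[137,320,65],"angular":[0,0,0.6]},{"hand":1,"translation":[160,375,65],"angular":[0,0,0.7]},{"hand":1,"translation":[184,430,65],"angular":[0,0,0.8]},{"hand":1,"translation":[207,485,65],"angular":[0,0,0.9]},{"hand":1,"translation":[230,540,65],"angular":[0,0,1.0]},{"hand":1,"translation":[245,570,65],"angular":[0,0,1.1]},{"hand":1,"translation":[252,590,65],"angular":[0,0,1.15]}]}}

```text
t: 2.1
eef_pos: [0.4845, -0.0423, 0.3105]
tool_rot: [0.0, 0.73, 0.683, 0.0]
contact_force: [-0.3, -0.9, 0.2]
gripper_width: 0.997
grasp_force: 0.0
```

Emit:
{"op": "drive_tool", "data": {"commands": [{"hand":1,"translation":[0,0,0],"angular":[0,0,0]},{"hand":1,"translation":[0,0,0],"angular":[0,0,0]}]}}

```text
t: 2.35
eef_pos: [0.4835, -0.0457, 0.3101]
tool_rot: [0.0, 0.733, 0.681, -0.0]
contact_force: [0.4, -0.7, 0.4]
gripper_width: 1.002
grasp_force: 0.0
```

```bash
python3 - <<'E'
from h import *
o=bot.get_obs();print(o['t'],o['eef_pos'],np.round(o['tool_rot'],3),np.round(o['q'],2))
def cen(mask):
    c=max(cv2.findContours(mask.astype('uint8'),0,1)[0],key=cv2.contourArea);return cv2.fitEllipse(c)
m=bot.camera_model('wrist');im=snap('wrist','w1.png');print(m)
for q in('cap','pump'):
    for r in bot.outline_of('wrist',q)[:3]: print(q,r['position'],r['score'],r['pixels'].sum(),cen(r['pixels']))
snap('side')
for r in bot.outline_of('side','cap')[:3]: print('side',r['position'],r['score'],r['pixels'].sum(),cen(r['pixels']))
E
```

```text
2.35 [ 0.48347039 -0.0456588   0.31012383] [ 0.     0.733  0.681 -0.   ] [ 0.46  0.14 -0.55  1.88  0.08  1.14 -0.19]
{'fx': 336.38833203110505, 'fy': 336.38833203110505, 'cx': 253.95531814389076, 'cy': 190.42700439404325, 'view': array([[ 9.97326445e-01, -7.30700334e-02, -8.56153765e-04,
        -4.85925159e-01],
       [ 6.95303416e-02,  9.52487958e-01, -2.96533678e-01,
         6.75466063e-02],
       [ 2.24832019e-02,  2.95681351e-01,  9.55022013e-01,
        -4.38671948e-01],
       [ 0.00000000e+00,  0.00000000e+00,  0.00000000e+00,
         1.00000000e+00]])}
cap [126.6, 62.2] 0.94 2477 ((126.33036041259766, 61.61268615722656), (51.10708236694336, 59.77425003051758), 122.4968032836914)
cap [255.1, 158.1] 0.84 2791 ((256.7617492675781, 158.45956420898438), (57.75802993774414, 59.71393966674805), 7.135552406311035)
cap [143.7, 133.6] 0.79 1021 ((147.35391235351562, 132.0873260498047), (33.80457305908203, 36.627830505371094), 91.96421813964844)
side [325.0, 221.4] 0.76 349 ((324.541259765625, 219.5007781982422), (19.61435890197754, 20.852924346923828), 101.91936492919922)
side [318.9, 199.6] 0.7 149 ((318.45428466796875, 203.21746826171875), (12.200689315795898, 13.64654541015625), 73.4937744140625)
side [316.8, 188.2] 0.7 119 ((316.7507629394531, 187.7170867919922), (11.387093544006348, 11.569418907165527), 12.379415512084961)
```

View pics/w1.png

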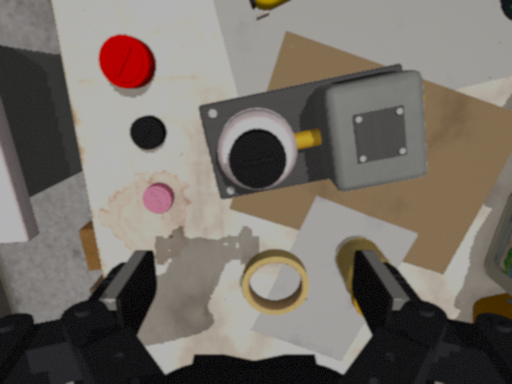

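The wrist view shows the seated cap at (258,158), with the housing to its right. I'll take a second, closer view.

Emit:
{"op": "drive_tool", "data": {"commands": [{"hand":1,"translation":[0,-20,-50],"angular":[0,0,0]},{"hand":1,"translation":[0,-50,-90],"angular":[0,0,0]},{"hand":1,"translation":[0,-50,-90],"angular":[0,0,0]},{"hand":1,"translation":[0,-50,-90],"angular":[0,0,0]}]}}

```text
t: 3.1
eef_pos: [0.4844, -0.0936, 0.2209]
tool_rot: [0.0, 0.732, 0.682, 0.0]
contact_force: [0.1, 0.3, 0.8]
gripper_width: 1.005
grasp_force: 0.0
```

```bash
python3 - <<'E'
from h import *
def cen(mask):
    c=max(cv2.findContours(mask.astype('uint8'),0,1)[0],key=cv2.contourArea);return cv2.fitEllipse(c)
o=bot.get_obs();print(o['t'],o['eef_pos'],np.round(o['tool_rot'],3))
m=bot.camera_model('wrist');im=snap('wrist','w2.png');V=np.array(m['view']);print('cam',-V[:3,:3].T@V[:3,3])
for r in bot.outline_of('wrist','cap')[:4]:
    e=cen(r['pixels']);print(r['position'],r['score'],r['pixels'].sum(),e); 
    for z in(.08,.113):
        oo,d=ray('wrist',e[0],m);print(z,oo+d*(z-oo[2])/d[2])
V1=np.array([[.997326445,-.0730700334,-.000856153765,-.485925159],[.0695303416,.952487958,-.296533678,.0675466063],[.0224832019,.295681351,.955022013,-.438671948],[0,0,0,1]])
m1=dict(m,view=V1)
np.save('m1.npy',V1)
for z in(.08,.113):
    oo,d=ray('w',(257.3,158.4),m1);print('w1',z,oo+d*(z-oo[2])/d[2])
    oo,d=ray('top',(307.5,216.3));print('top',z,oo+d*(z-oo[2])/d[2])
    oo,d=ray('side',(274,174.5));print('side',z,oo+d*(z-oo[2])/d[2])
E
```

```text
3.1 [ 0.48444888 -0.09363604  0.2209135 ] [0.    0.732 0.682 0.   ]
cam [ 0.49033739 -0.0182247   0.34943652]
[105.0, 94.7] 0.87 1816 ((110.20643615722656, 93.73084259033203), (43.709800720214844, 50.94378662109375), 110.39616394042969)
0.08 [ 0.37972391 -0.0158302   0.08      ]
0.113 [ 0.39327161 -0.01612347  0.113     ]
[251.0, 118.2] 0.85 5503 ((251.49862670898438, 119.51679992675781), (82.14715576171875, 83.45536041259766), 152.6504669189453)
0.08 [ 0.48681252 -0.04290374  0.08      ]
0.113 [ 0.48724424 -0.0398811   0.113     ]
[83.6, 13.8] 0.67 2207 ((84.05928039550781, 14.861943244934082), (36.604034423828125, 84.95053100585938), 94.45677947998047)
0.08 [0.37162034 0.03959021 0.08      ]
0.113 [0.38616055 0.03250917 0.113     ]
[126.8, 180.9] 0.55 1339 ((125.6249771118164, 180.70530700683594), (38.67548751831055, 42.26201629638672), 76.87134552001953)
0.08 [ 0.37889487 -0.08539936  0.08      ]
0.113 [ 0.39254411 -0.07717195  0.113     ]
w1 0.08 [ 0.4876236  -0.04515541  0.08      ]
top 0.08 [ 0.48156364 -0.04539688  0.08      ]
side 0.08 [ 0.4845913  -0.06262962  0.08      ]
w1 0.113 [ 0.48782319 -0.038251    0.113     ]
top 0.113 [ 0.48136076 -0.04187441  0.113     ]
side 0.113 [ 0.48661279 -0.00932115  0.113     ]
```

View pics/w2.png

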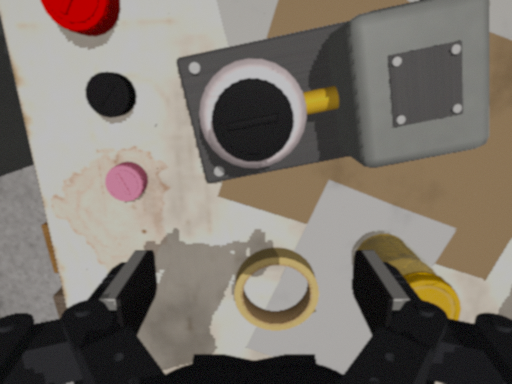

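Two wrist views, the top view and the side view agree on the cap axis at (0.486, -0.041), with its top at about 0.113. I'll descend around it.

Emit:
{"op": "drive_tool", "data": {"commands": [{"hand":1,"translation":[2,40,0],"angular":[0,0,0]},{"hand":1,"translation":[2,53,-20],"angular":[0,0,0]},{"hand":1,"translation":[2,53,-50],"angular":[0,0,0]},{"hand":1,"translation":[2,53,-80],"angular":[0,0,0]},{"hand":1,"translation":[2,53,-105],"angular":[0,0,0]},{"hand":1,"translation":[2,53,-118],"angular":[0,0,0]},{"hand":1,"translation":[2,53,-125],"angular":[0,0,0]},{"hand":1,"translation":[2,53,-125],"angular":[0,0,0]},{"hand":1,"translation":[2,53,-125],"angular":[0,0,0]}]}}

```text
t: 4.32
eef_pos: [0.4866, -0.0409, 0.0961]
tool_rot: [0.001, 0.731, 0.682, 0.0]
contact_force: [0.1, -0.2, -0.1]
gripper_width: 1.001
grasp_force: 0.0
```

```bash
python3 - <<'E'
from h import *
o=bot.get_obs();print(o['t'],o['eef_pos'],np.round(o['q'],2))
im=snap('wrist');s=snap('side')
cv2.imwrite('pics/w3.png',cv2.resize(np.hstack([im[:,60:460,::-1],cv2.resize(s[110:270,190:350],(384,384))[:,:,::-1]]),None,fx=1,fy=1))
E
```

```text
4.325 [ 0.48659852 -0.04089723  0.09609033] [ 0.35  0.43 -0.47  2.09  0.3   0.68 -0.4 ]
```

View pics/w3.png

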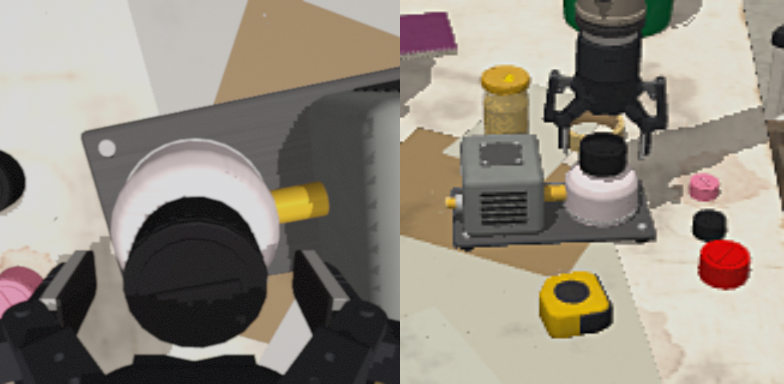

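The fingers straddle the cap symmetrically (cap centre at column 195, pads at 95 and 297). Closing now.

Emit:
{"op": "drive_tool", "data": {"commands": [{"hand":0.3,"translation":[0,0,0],"angular":[0,0,0]},{"hand":0.3,"translation":[0,0,0],"angular":[0,0,0]},{"hand":0.3,"translation":[0,0,0],"angular":[0,0,0]},{"hand":0.3,"translation":[0,0,0],"angular":[0,0,0]},{"hand":0.3,"translation":[0,0,0],"angular":[0,0,0]},{"hand":0.3,"translation":[0,0,0],"angular":[0,0,0]}], "force": 40}}

```text
t: 5.18
eef_pos: [0.4863, -0.041, 0.0958]
tool_rot: [0.0, 0.731, 0.682, 0.0]
contact_force: [-2.0, -0.4, 5.9]
gripper_width: 0.668
grasp_force: 41.7
```

```bash
python3 -c "
from h import *
o=bot.get_obs();print(o['t'],o['contact_force'],o['torque'],o['gripper_width'],o['grasp_force'])"
```

```text
5.175 [-1.97616639 -0.36486082  5.90242561] [-0.01949305  0.2702253  -0.04982865] 0.6682797133381229 41.74047625290768
```

Emit:
{"op": "drive_tool", "data": {"commands": [{"hand":0.3,"translation":[0,0,0],"angular":[0,0,0.1]},{"hand":0.3,"translation":[0,0,0],"angular":[0,0,0.2]},{"hand":0.3,"translation":[0,0,0],"angular":[0,0,0.3]},{"hand":0.3,"translation":[0,0,0],"angular":[0,0,0.4]},{"hand":0.3,"translation":[0,0,0],"angular":[0,0,0.5]},{"hand":0.3,"translation":[0,0,0],"angular":[0,0,0.5]}]}}

```text
t: 5.92
eef_pos: [0.4871, -0.0437, 0.0957]
tool_rot: [0.001, 0.542, 0.84, -0.0]
contact_force: [2.1, -7.2, 2.1]
gripper_width: 0.668
grasp_force: 44.3
```

```bash
python3 - <<'E'
from h import *
o=bot.get_obs();print(o['t'],o['contact_force'],o['torque'],o['gripper_width'],o['grasp_force'])
im=snap('wrist');cv2.imwrite('pics/w4.png',cv2.convertScaleAbs(im[150:384,60:460,::-1],alpha=1.8,beta=10))
E
```

```text
5.925 [ 2.09553981 -7.19769314  2.06211507] [-1.40729989 -0.4020213  -1.00121887] 0.6677321708856249 44.33400952722877
```

View pics/w4.png

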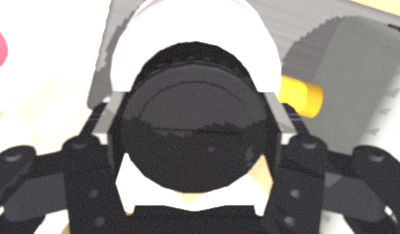

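Yaw torque rose to -1.0 N·m and the rib tilts relative to the fingers, so it looks like a stop with slipping. I'll try the other way.

Emit:
{"op": "drive_tool", "data": {"commands": [{"hand":0.3,"translation":[-1,3,0],"angular":[0,0,-0.12]},{"hand":0.3,"translation":[-1,3,0],"angular":[0,0,-0.25]},{"hand":0.3,"translation":[-1,3,0],"angular":[0,0,-0.38]},{"hand":0.3,"translation":[-1,3,0],"angular":[0,0,-0.5]},{"hand":0.3,"translation":[-1,3,0],"angular":[0,0,-0.63]},{"hand":0.3,"translation":[-1,3,0],"angular":[0,0,-0.76]},{"hand":0.3,"translation":[-1,3,0],"angular":[0,0,-0.9]},{"hand":0.3,"translation":[-1,3,0],"angular":[0,0,-0.9]}]}}

```text
t: 6.98
eef_pos: [0.4859, -0.0405, 0.0957]
tool_rot: [0.002, 0.853, 0.521, -0.0]
contact_force: [1.9, -7.6, 1.6]
gripper_width: 0.67
grasp_force: 44.5
```

```bash
python3 - <<'E'
from h import *
o=bot.get_obs();print(o['t'],o['eef_pos'],o['contact_force'],o['torque'],o['grasp_force'],np.round(o['q'],2))
im=snap('wrist');cv2.imwrite('pics/w5.png',cv2.resize(cv2.convertScaleAbs(im[150:384,100:420,::-1],alpha=2.5,beta=10),None,fx=2,fy=2))
E
```

```text
6.975 [ 0.48591816 -0.0405451   0.09567478] [ 1.87399156 -7.64102567  1.56412583] [-1.65370143 -0.50394151 -0.14009249] 44.47964161634445 [ 0.27  0.41 -0.38  2.1   0.24  0.67 -0.75]
```

View pics/w5.png

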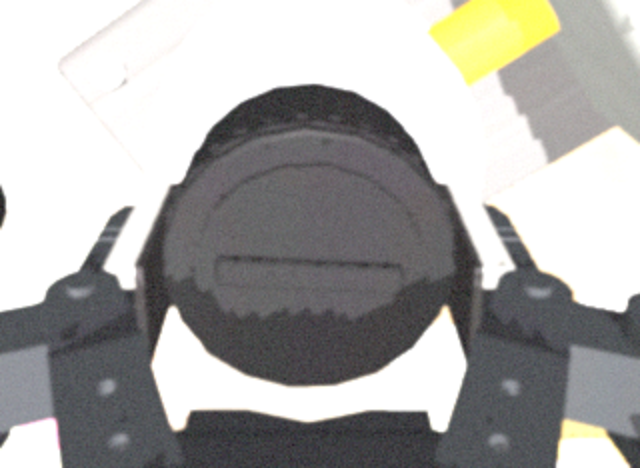

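The torque is near zero and the rib stays aligned with the fingers, so clockwise runs freely. The cap is about -0.68 from the pump x axis. I'll turn another -0.75.

Emit:
{"op": "drive_tool", "data": {"commands": [{"hand":0.3,"translation":[0,0,0],"angular":[0,0,-0.12]},{"hand":0.3,"translation":[0,0,0],"angular":[0,0,-0.25]},{"hand":0.3,"translation":[0,0,0],"angular":[0,0,-0.38]},{"hand":0.3,"translation":[0,0,0],"angular":[0,0,-0.5]},{"hand":0.3,"translation":[0,0,0],"angular":[0,0,-0.63]},{"hand":0.3,"translation":[0,0,0],"angular":[0,0,-0.75]},{"hand":0.3,"translation":[0,0,0],"angular":[0,0,-0.75]},{"hand":0.3,"translation":[0,0,0],"angular":[0,0,-0.75]}]}}

```text
t: 8.02
eef_pos: [0.4856, -0.0405, 0.0956]
tool_rot: [0.001, 0.985, 0.173, 0.0]
contact_force: [1.0, -6.9, 1.9]
gripper_width: 0.67
grasp_force: 44.6
```

```bash
python3 - <<'E'
from h import *
o=bot.get_obs();print(o['t'],o['eef_pos'],o['contact_force'],o['torque'],o['grasp_force'],np.round(o['q'],2))
im=snap('wrist');cv2.imwrite('pics/w6.png',cv2.resize(cv2.convertScaleAbs(im[150:384,100:420,::-1],alpha=2.5,beta=10),None,fx=2,fy=2))
E
```

```text
8.025 [ 0.4855539  -0.04052764  0.09564746] [ 0.99722112 -6.93938181  1.91843191] [-1.6169772  -0.23349871 -0.02838398] 44.59736058488488 [ 0.12  0.39 -0.2   2.11  0.13  0.65 -1.39]
```

View pics/w6.png

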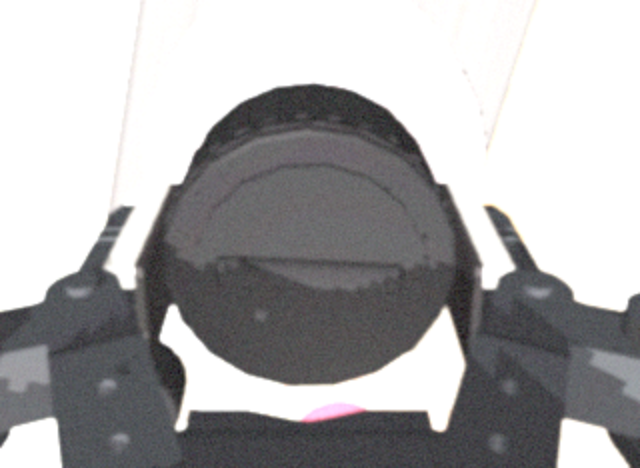

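The rib still sits level between the fingers, so the cap is at about -1.43 rad. Lifting.

Emit:
{"op": "drive_tool", "data": {"commands": [{"hand":0.3,"translation":[0,0,4],"angular":[0,0,0]},{"hand":0.3,"translation":[0,0,8],"angular":[0,0,0]},{"hand":0.3,"translation":[0,0,12],"angular":[0,0,0]},{"hand":0.3,"translation":[0,0,12],"angular":[0,0,0]}]}}

```text
t: 8.57
eef_pos: [0.485, -0.0407, 0.1075]
tool_rot: [0.001, 0.985, 0.173, -0.0]
contact_force: [-0.6, -7.2, 3.0]
gripper_width: 0.667
grasp_force: 44.7
```

Vertical force stays low, so it is free of the tabs.

Emit:
{"op": "drive_tool", "data": {"commands": [{"hand":0.3,"translation":[0,0,10],"angular":[0,0,0]},{"hand":0.3,"translation":[0,0,22],"angular":[0,0,0]},{"hand":0.3,"translation":[0,0,35],"angular":[0,0,0]},{"hand":0.3,"translation":[0,0,50],"angular":[0,0,0]},{"hand":0.3,"translation":[0,0,70],"angular":[0,0,0]},{"hand":0.3,"translation":[0,0,90],"angular":[0,0,0]},{"hand":0.3,"translation":[0,0,105],"angular":[0,0,0]},{"hand":0.3,"translation":[0,0,110],"angular":[0,0,0]},{"hand":0.3,"translation":[0,0,110],"angular":[0,0,0]},{"hand":0.3,"translation":[0,0,110],"angular":[0,0,0]},{"hand":0.3,"translation":[0,0,110],"angular":[0,0,0]}]}}

```text
t: 9.95
eef_pos: [0.4846, -0.0379, 0.2167]
tool_rot: [-0.0, 0.985, 0.175, -0.001]
contact_force: [0.2, 0.0, -1.2]
gripper_width: 0.669
grasp_force: 45.2
```

```bash
python3 - <<'E'
from h import *
o=bot.get_obs();print(o['t'],o['eef_pos'],o['contact_force'],o['grasp_force'],np.abs(o['joint_vel']).max())
im=snap('wrist');s=snap('side')
cv2.imwrite('pics/w7.png',np.hstack([im[:,60:460,::-1],cv2.resize(s[80:280,180:380],(384,384))[:,:,::-1]]))
E
```

```text
9.95 [ 0.48459009 -0.03789773  0.21668101] [ 0.19025532  0.048191   -1.15550636] 45.248876083642244 0.0020064282042075296
```

View pics/w7.png

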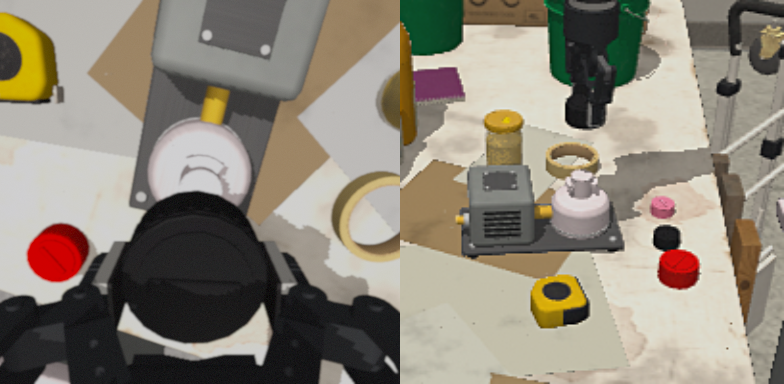

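The cap is held level about 95 mm above the bare neck, and the bystanders have not moved. Handing in.

```bash
python3 -c "
from station import bot
print(bot.hand_in())"
```

```text
the job is handed in; nothing more can be done
None
```

The cap loosened clockwise (left-handed thread); I turned it about 1.4 rad, lifted it off, and handed the job in with it held level and still about 95 mm above the neck rim, with no sign in the last pictures of the bystanders having moved; the hand-in returned no verdict.

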